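# Dry-fit a turned lamp and hold a sighting rod in its pipe

## Robot

A 7-joint arm with a two-finger parallel gripper is mounted at the origin on the work surface. World frame = base frame: x ahead of the robot, y to its left, z up, the work surface at z = 0. Lengths are in m, angles in rad, forces in N, time in s.
With the tool pointing down it reaches from about 0.4 to 0.85 m from the base axis. Payload 4.5 kg.
Tool frame: the origin (TCP) lies at the very end of the fingers, on their centre line; the grasp point (between the pads) lies 19 mm behind it (r.grip_point_offset is the distance from the TCP to the grasp point, in m); z points along the fingers, y is the line along which they close (so a half turn about z gives the same grasp; the last joint's range is limited). The gripper opens to 88 mm and grips with 3 to 60 N. Pads are 18 mm wide; open, the fingers measure 123 mm over their backs; the gripper's body (75 mm by 187 mm) begins 45 mm behind the grasp point.
Start: joints at [-1.112, 0.689, -0.195, 1.565, 0.157, 0.902, -0.215], TCP at [0.258, 0.569, 0.239] pointing down, gripper open.
Joint ranges: [-3.01, 3.01], [-0.46, 2.08], [-1.47, 1.51], [0.13, 2.56], [-1, 4.14], [0.04, 2.09], [-2.66, 2.66]. Speed limits (rad/s): [2.57, 2.57, 3.14, 3.14, 3.14, 3.14, 3.14].

## Interface

Orientations are given as a unit quaternion [x, y, z, w].
In Python, from plant import r gives the robot as it stands.
- The arm moves only by the tool carry_out, never from a script. Its argument "rows" is a list of rows, each a list of 3 entries, a list of its own where there are three numbers: the shift along the tool's x, y, z in cm, then the turn, a rotation vector about the tool's x, y, z in degrees, then the closure, from 0 (fully open) to 1 (shut). A call has 1 to 12 rows; each row is the pose to reach, as a shift and turn from the pose commanded when the call began, along the tool's axes at that moment; what a row does not reach only later rows make up. A row lasts 1/10 s, in which the tool goes at most 50 mm and 8.59 degrees, less where a joint would pass 70% of its speed; a pose out of reach is approached as far as the arm can. A call with a gripper value outside its range is refused whole. The fingers move at their own pace and stop on an object; "newtons" is the grip in N (left out, the last holds). Time passes only in rows, so rows that repeat a pose let the fingers close. It gives the time, the measured TCP pose, the force, the opening and the grip force at its end, in the units of the state.
- r.get_state(): the state, without advancing time (a new reading comes with each control period).
- r.snapshot(name): name is "side" or "top"; returns a dict with "image" (400x640x3 uint8, red, green, blue), "fx", "fy", "cx", "cy" (pixels), "dist_coeffs" ([k1, k2, p1, p2, k3] as OpenCV has them; the pictures are not rectified), "pose" (4x4, takes a point from camera to world coordinates). Camera axes: x right, y up, looking along -z (the intrinsics and any distortion apply to the point x, -y, -z); pixel columns grow to the right and rows downward; lengths in m; the calibration is good to about 2 mm. A picture is of the moment at which its call begins. There is no depth.
- r.finish_job(): hands the job in; it is judged then, once.
The state is a dict: "clock": time; "q": joint angles; "qd": joint speeds; "joint_torque": joint torques, N m; "tool_pos": TCP position; "eef_rot": TCP orientation; "contact_force": force on the tool from outside, world axes, zero at the start; "moment": the same for the moment, N m; "opening": opening from 0.0 (shut) to 1.0 (fully open); "finger_force": force on a finger pad.
Only numpy, scipy, OpenCV 4.12 (cv2) and the standard library are available. Lean on these libraries where they do the work, as an engineer would, in place of code of your own. Each camera call takes 0.05 s, during which the arm holds its last target. There are 200 camera calls.

## Task

Dry-fit this turned table lamp: lower the wide wooden collar and then the narrow one over the lamp's upright pipe, each set down fully home and not dropped. Then draw the sighting rod up out of its block and lower it upright into the pipe, without touching the pipe or the collars, until the groove on the rod is level with the pipe's mouth. Finish still holding the rod there in the gripper, centred, upright and still, for the carver to sight along; leave the strop, the carving and the gouge alone.

Things in the scene. Friction and masses are not known exactly. Their poses are not given: they have to be found in the camera images.
- lamp: Lamp base, fixed to the bench: dark round wooden disc, 120 mm across and 20 mm high (edge bevelled to 108 mm across at the top), with an upright steel pipe at its centre, 32 mm outside, 24 mm bore, 54 mm tall above the disc. Origin: centre of the underside, on the bench; z up. The wide collar rests on the disc (its underside 20 mm above the origin), the narrow collar on the wide one (underside 44 mm above the origin).
- pipe_mouth (a point): Centre of the pipe's open top, 74 mm above the bench, on the pipe's axis. The bore is 54 mm deep, closed at the bottom by the disc.
- wide_mid (a point): Wide wooden collar, a plain ring lying flat, loose on the bench: 64 mm outside, 38 mm bore, 24 mm high, about 40 g. Point: its centre, half-way up; z is the ring's axis.
- narrow_mid (a point): Narrow wooden collar of the same wood, lying flat, loose on the bench: 52 mm outside, 38 mm bore, 24 mm high, about 25 g. Point: its centre, half-way up; z is the ring's axis.
- stand: Pale wooden block fixed to the bench, 70 x 70 x 95 mm high, with an upright 13 mm hole through its middle in which the rod stands. Origin: centre of the underside, z up.
- rod_handle (a point): Sighting rod (about 90 g): a round dark wooden handle, 24 mm across and 60 mm long, over a straight steel rod, 10 mm across and 88 mm long, on the same axis. At the start it stands upright in the block, the handle's lower end resting on the block's top, so the handle spans 95 to 155 mm above the bench. Point: centre of the handle, half-way up it, 118 mm above the rod's tip; z along the rod, upward.
- rod_tip (a point): Lower tip of the rod's steel, on its axis, z upward along the rod. The groove (thin dark band) is 35 mm above the tip.
- strop: Bystander: flat wooden strop paddle, 190 x 50 x 15 mm with a 100 mm round handle, lying on the bench. Origin: centre of the paddle's underside, x away from the handle.
- carving: Bystander: small carved wooden head standing on the bench, 55 x 60 mm, 138 mm high. Origin: centre of the underside.
- gouge: Bystander: carving gouge with a dark handle, 220 mm long, 28 mm high, lying on the bench. Origin: on the bench below its middle, x towards the blade.
Things that resemble listed ones, but are neither listed nor needed, are in the scene too. Of the things that look like the part that bears rod_handle, the middle-sized one is meant.

How it is judged:
On the way, in this order (a step that is already met when the one before it is completed fails the run):
1. the wide collar is home on the lamp's disc (horizontal distance between wide_mid and lamp below 0.006 m and z of wide_mid in the frame of lamp between 0.029 and 0.035 m and angle between wide_mid's own z axis and vertical below 0.08 rad), for 0.2 s.
2. the narrow collar is home on the wide one (all of step 1 and horizontal distance between narrow_mid and lamp below 0.006 m and z of narrow_mid in the frame of lamp between 0.053 and 0.059 m and angle between narrow_mid's own z axis and vertical below 0.08 rad), for 0.2 s.
3. the rod's tip has entered the pipe, centred and upright (horizontal distance between rod_tip and pipe_mouth below 0.0045 m and angle between rod_tip's own z axis and vertical below 0.08 rad and z of rod_tip in the frame of pipe_mouth below -0.004 m), for 0.1 s.
At the end, for the whole second after the job is handed in: Collars home (3 mm in height, 6 mm sideways, 0.08 rad); rod held still by the fingers alone, tip 35 mm (27 to 43) below the mouth, within 4.5 mm of the pipe's axis, upright within 0.08 rad, touching neither pipe nor block (all of step 2 and horizontal distance between rod_tip and pipe_mouth below 0.0045 m and angle between rod_tip's own z axis and vertical below 0.08 rad and z of rod_tip in the frame of pipe_mouth between -0.043 and -0.027 m and contact force between rod and the fingers above 1 N and contact force between rod and lamp below 0.3 N and contact force between rod and stand below 0.3 N and linear speed of rod below 0.02 m/s and angular speed of rod below 0.2 rad/s); the arm keeps its last pose, push and grip.
It fails at once if the rod touches the lamp (0.5 N or more) (contact force between rod and lamp above 0.5 N).
It fails at once if the rod touches a collar (0.5 N or more) (contact force between rod and wide above 0.5 N or contact force between rod and narrow above 0.5 N).
It fails at once if the wide collar is let fall down the pipe (faster than 0.5 m/s while around it) (horizontal distance between wide_mid and lamp below 0.012 m and z of wide_mid in the frame of lamp below 0.08 m and linear speed of wide above 0.5 m/s).
It fails at once if the narrow collar is let fall down the pipe (faster than 0.5 m/s while around it) (horizontal distance between narrow_mid and lamp below 0.012 m and z of narrow_mid in the frame of lamp below 0.08 m and linear speed of narrow above 0.5 m/s).
It fails at once if a bystander is moved by more than 20 mm (distance of any of strop, carving, gouge from where it was at the start of the episode above 0.02 m).
It also fails if it takes over 72 s, if anything falls off the work surface, if the arm or the gripper's body presses on something with over 40 N, if the wrist force passes 120 N, or if a joint passes its speed limit or range.

## Working session

There is one attempt and no reset: what is moved stays moved. The work goes in short steps, Python scripts to look and compute and a tool call to move; the robot and the scene stay as the last step left them, time stands still between calls to the robot, and variables do not carry over. Pictures are saved under pics/ and viewed, at most 11 in all, crops included, and the job is handed in when it is done.

Besides the shell and the picture viewer there is one more tool, called after ">>>" as name([rows], argument=value, ...), one row to a line, values as JSON. carry_out: Moves the arm, as the interface text tells. Its arguments: {"type":"object","properties":{"rows":{"type":"array"},"newtons":{"type":"number"}},"required":["rows"]}

```bash
ls; mkdir -p pics
cat > h.py <<'E'
import numpy as np, cv2, json
from plant import r
from scipy.spatial.transform import Rotation as R
def snap(n,f=None):
    s=r.snapshot(n); np.savez(f'pics/{f or n}.npz',**s); cv2.imwrite(f'pics/{f or n}.png',s['image'][:,:,::-1]); return s
def ray(s,u,v):
    K=np.array([[s['fx'],0,s['cx']],[0,s['fy'],s['cy']],[0,0,1]],float)
    p=cv2.undistortPoints(np.array([[[u,v]]],float),K,np.array(s['dist_coeffs'],float))[0,0]
    T=s['pose']; return T[:3,3],T[:3,:3]@np.array([p[0],-p[1],-1])
def at(s,u,v,z):
    o,d=ray(s,u,v); return o+d*(z-o[2])/d[2]
def proj(s,P):
    K=np.array([[s['fx'],0,s['cx']],[0,s['fy'],s['cy']],[0,0,1]],float)
    T=s['pose']; c=(np.atleast_2d(P)-T[:3,3])@T[:3,:3]; c=c*[1,-1,-1]
    return cv2.projectPoints(c,np.zeros(3),np.zeros(3),K,np.array(s['dist_coeffs'],float))[0][:,0]
E
python3 - <<'E'
from h import *
for n in('top','side'):
    s=snap(n); print(n,s['fx'],s['cx'],s['cy'],s['dist_coeffs'],np.round(s['pose'],3))
print(r.get_state(), r.grip_point_offset)
E
```

```text
pics
top 372.610005363909 321.30956987984075 195.42532787788218 [-0.08691988  0.          0.          0.          0.        ] [[ 0.007  0.995 -0.099  0.486]
 [-1.     0.006 -0.013 -0.026]
 [-0.012  0.099  0.995  1.163]
 [ 0.     0.     0.     1.   ]]
side 418.7191358789341 320.61646282121427 200.62446014912288 [-0.08986053  0.          0.          0.          0.        ] [[ 0.891  0.345 -0.296  0.32 ]
 [-0.454  0.694 -0.559 -0.547]
 [ 0.013  0.632  0.775  0.819]
 [ 0.     0.     0.     1.   ]]
{'clock': 0.1, 'q': array([-1.11216911,  0.68989192, -0.19452628,  1.56624262,  0.15732032,
        0.902536  , -0.21510306]), 'qd': array([ 7.90559232e-05, -2.36460620e-03, -5.03266875e-05, -2.07368108e-03,
        3.72968762e-04, -6.30597780e-04,  1.31374407e-03]), 'joint_torque': array([-3.06812035e-03, -5.28498745e+01, -1.27131421e+00, -1.53834254e+01,
       -5.25274768e-02,  2.08647834e-03,  3.08505366e-05]), 'tool_pos': array([0.25740661, 0.56889465, 0.23799484]), 'eef_rot': array([ 2.10775341e-01,  9.77534166e-01, -8.35123128e-04, -1.07972276e-04]), 'contact_force': array([-0.64490624, -0.43905324,  0.0954557 ]), 'moment': array([ 0.06353973,  0.02577298, -0.04260612]), 'finger_force': 0.0, 'opening': 0.9965822501678242} 0.0187
```

View pics/top.png

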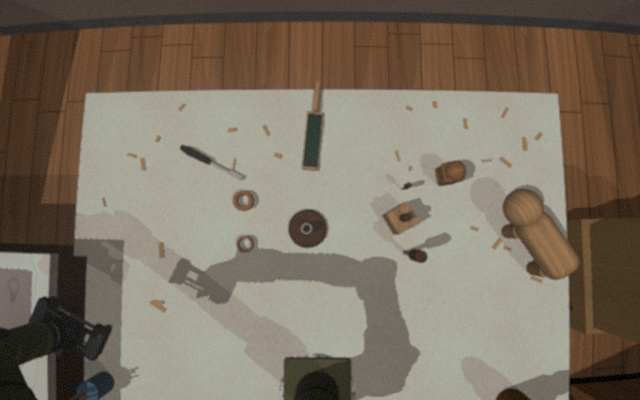

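View pics/side.png

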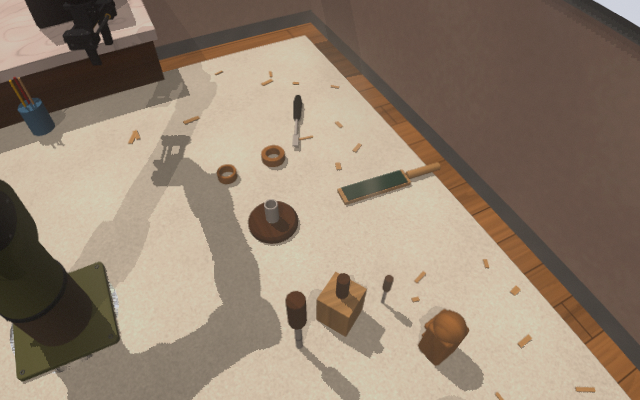

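The top view shows the wide collar at about (244,201), the narrow one at (246,243), the lamp at (307,229) and the block with the rod at (405,217). The loose larger and smaller rods are at (415,255) and (410,186). The side view agrees, so the middle-sized rod is the one in the block.

Run:
```python
import cv2
a=cv2.imread('pics/top.png')[175:265,225:425]; cv2.imwrite('pics/topc.png',cv2.convertScaleAbs(cv2.resize(a,None,fx=4,fy=4,interpolation=cv2.INTER_CUBIC),alpha=1.8))
a=cv2.imread('pics/side.png')[140:340,210:380]; cv2.imwrite('pics/sidec.png',cv2.resize(a,None,fx=3,fy=3,interpolation=cv2.INTER_CUBIC))
```

```text
(no output)
```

View pics/topc.png

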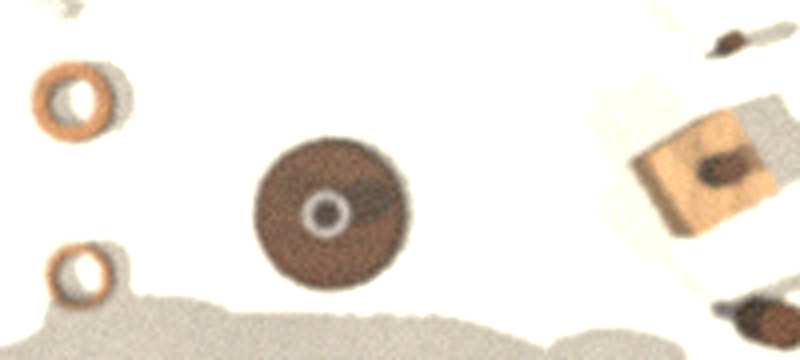

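View pics/sidec.png

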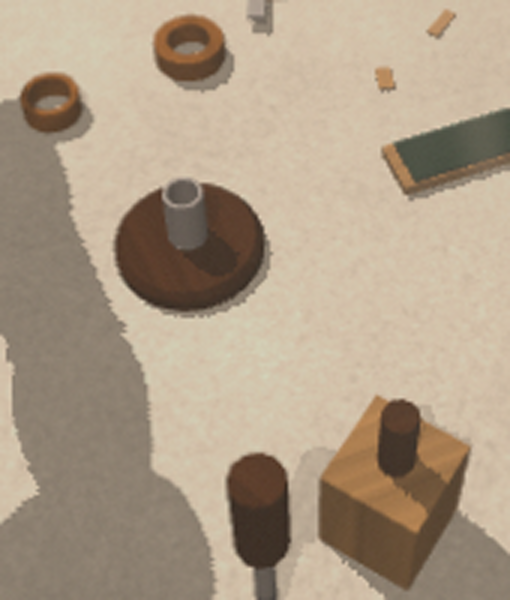

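The crops show, in crop pixels:

| Feature | Top crop (x4) | Side crop (x3) |
|---|---|---|
| Wide collar | (75,102) | (190,47) |
| Narrow collar | (81,276) | (51,102) |
| Pipe mouth | (325,213) | (184,192) |
| Disc | (332,214) | – |
| Block top | (714,173) | – |
| Handle middle | (722,170) | (399,440) |

```bash
cat >> h.py <<'E'
def tri(s1,p1,s2,p2):
    o1,d1=ray(s1,*p1);o2,d2=ray(s2,*p2)
    t=np.linalg.lstsq(np.c_[d1,-d2],o2-o1,rcond=None)[0]; a,b=o1+t[0]*d1,o2+t[1]*d2
    return (a+b)/2,np.linalg.norm(a-b)
E
python3 - <<'E'
from h import *
t=np.load('pics/top.npz');s=np.load('pics/side.npz')
T=lambda x,y:((x+.5)/4-.5+225,(y+.5)/4-.5+175)
S=lambda x,y:((x+.5)/3-.5+210,(y+.5)/3-.5+140)
for n,a,b,z in [('wide',(75,102),(190,47),.012),('narrow',(81,276),(51,102),.012),('mouth',(325,213),(184,192),.074),('disc',(332,214),None,.01),('stop',(714,173),None,.095),('handle',(722,170),(399,440),.125),('handletop',None,(402,413),.155)]:
    if a: print(n,'top',np.round(at(t,*T(*a),z),4),end=' ')
    if b: print('side',np.round(at(s,*S(*b),z),4),end=' ')
    if a and b: print('tri',tri(t,T(*a),s,S(*b)))
    else: print(n)
# model overlay
st=r.get_state(); print(R.from_quat(st['eef_rot']).as_matrix().round(3))
E
```

```text
wide top [0.5843 0.2317 0.012 ] side [0.5847 0.235  0.012 ] tri (array([0.58365034, 0.23082744, 0.01619146]), np.float64(0.0005906351723721268))
narrow top [0.4495 0.2236 0.012 ] side [0.449  0.2265 0.012 ] tri (array([0.44901469, 0.2230358 , 0.01538521]), np.float64(0.0011857234598278582))
mouth top [0.4989 0.0321 0.074 ] side [0.4995 0.0327 0.074 ] tri (array([0.49908431, 0.03202353, 0.07499247]), np.float64(0.000352820520333688))
disc top [0.4989 0.0301 0.01  ] disc
stop top [ 0.5288 -0.2476  0.095 ] stop
handle top [ 0.5297 -0.2471  0.125 ] side [ 0.5293 -0.2459  0.125 ] tri (array([ 0.5292764 , -0.24662584,  0.1262883 ]), np.float64(0.0008433306494712956))
side [ 0.5305 -0.244   0.155 ] handletop
[[-0.911  0.412 -0.001]
 [ 0.412  0.911 -0.002]
 [-0.    -0.002 -1.   ]]
```

>>> carry_out([
  [[-43.6,-17.2,5],[0,0,-24.3],0],
  [[-43.6,-17.2,13.5],[0,0,-24.3],0],
  [[-43.6,-17.2,13.5],[0,0,-24.3],0],
  [[-43.6,-17.2,13.5],[0,0,-24.3],0],
  [[-43.6,-17.2,13.5],[0,0,-24.3],0],
  [[-43.6,-17.2,13.5],[0,0,-24.3],0],
  [[-43.6,-17.2,13.5],[0,0,-24.3],0],
  [[-43.6,-17.2,13.5],[0,0,-24.3],0],
  [[-43.6,-17.2,13.5],[0,0,-24.3],0],
  [[-43.6,-17.2,13.5],[0,0,-24.3],0],
  [[-43.6,-17.2,13.5],[0,0,-24.3],0],
  [[-43.6,-17.2,13.5],[0,0,-24.3],0],
], newtons=15)

```text
clock: 1.3
tool_pos: [0.584, 0.232, 0.1029]
eef_rot: [0.001, 1.0, -0.0, -0.001]
contact_force: [0.6, 0.7, -0.9]
opening: 0.997
finger_force: 0.0
```

>>> carry_out([
  [[0,0,4],[0,0,0],0],
  [[0,0,7],[0,0,0],0],
  [[0,0,8.8],[0,0,0],0],
  [[0,0,9.8],[0,0,0],0],
  [[0,0,9.8],[0,0,0],0],
  [[0,0,9.8],[0,0,0],0],
])

```text
clock: 1.9
tool_pos: [0.5844, 0.234, 0.0067]
eef_rot: [0.0, 1.0, 0.001, 0.001]
contact_force: [-0.1, 0.2, -0.4]
opening: 1.006
finger_force: 0.0
```

>>> carry_out([
  [[0,0,0],[0,0,0],0.15],
  [[0,0,0],[0,0,0],0.2],
  [[0,0,0],[0,0,0],0.25],
  [[0,0,0],[0,0,0],0.3],
  [[0,0,0],[0,0,0],0.4],
  [[0,0,0],[0,0,0],0.5],
  [[0,0,0],[0,0,0],0.5],
  [[0,0,0],[0,0,0],0.5],
])

```text
clock: 2.7
tool_pos: [0.5844, 0.2333, 0.0064]
eef_rot: [0.0, 1.0, 0.0, 0.001]
contact_force: [-0.6, -0.7, 5.1]
opening: 0.733
finger_force: 15.0
```

>>> carry_out([
  [[0,0,-2],[0,0,0],0.5],
  [[0,0,-6],[0,0,0],0.5],
  [[0,0,-10],[0,0,0],0.5],
  [[2,-4,-12],[0,0,0],0.5],
  [[4,-8,-12],[0,0,0],0.5],
  [[6,-12,-12],[0,0,0],0.5],
  [[7,-16,-12],[0,0,0],0.5],
  [[8,-18.5,-12],[0,0,0],0.5],
  [[8.5,-20,-12],[0,0,0],0.5],
  [[8.5,-20,-12],[0,0,0],0.5],
  [[8.5,-20,-12],[0,0,0],0.5],
  [[8.5,-20,-12],[0,0,0],0.5],
])

```text
clock: 3.9
tool_pos: [0.4998, 0.0355, 0.1258]
eef_rot: [-0.001, 1.0, 0.001, 0.001]
contact_force: [0.1, -0.4, 0.2]
opening: 0.733
finger_force: 15.0
```

Run:
```python
from h import *
sts=np.mean([r.get_state()['tool_pos'] for _ in range(3)],0);print(sts,r.get_state()['contact_force'])
s=snap('side','s2');t=snap('top','t2')
f=lambda im,a,b,c,d,k:cv2.resize(im[a:b,c:d,::-1],None,fx=k,fy=k,interpolation=cv2.INTER_CUBIC)
A=f(s['image'],150,250,220,330,5);cv2.imwrite('pics/s2c.png',A)
```

```text
[0.49978588 0.03551947 0.12575161] [ 0.14973013 -0.3998975   0.15400802]
```

View pics/s2c.png

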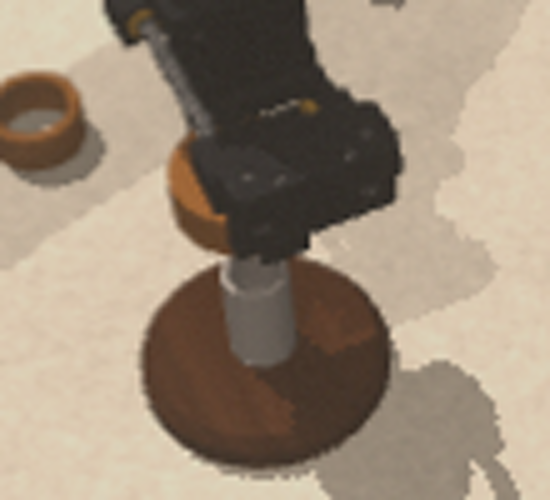

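The side crop shows the wide collar held level above the pipe. Its left edge is at crop (168,190) and the pipe mouth is at crop (257,275).

Run:
```python
from h import *
st=r.get_state();print(st['tool_pos'],R.from_quat(st['eef_rot']).as_matrix().round(4)[2],st['qd'].round(3))
s=np.load('pics/s2.npz')
a=np.linspace(0,2*np.pi,180)
def cr(p): return (p-[220,150]+.5)*5-.5
def circ(x,y,z,rr): return cr(proj(s,np.c_[x+rr*np.cos(a),y+rr*np.sin(a),z+0*a]))
print('mouth pred',cr(proj(s,[.499,.032,.074])))
for x,y in((.4995,.0335),(.4995,.0355)):
  for zb in(.119,.121):
    b=circ(x,y,zb,.032);t=circ(x,y,zb+.024,.032)
    print(x,y,zb,'left',min(b[:,0].min(),t[:,0].min()),'bottom at x=200..230',[b[np.abs(b[:,0]-u)<4][:,1].max() for u in(185,200,225)], 'top left y',t[t[:,0].argmin()],b[b[:,0].argmin()])
im=s['image']
for v in(180,184,188,192,195): print(v,im[v,250:270].tolist()[:8])
```

```text
[0.49942989 0.03505141 0.12570447] [-8.0e-04  1.4e-03 -1.0e+00] [ 0.005 -0.     0.008  0.007  0.002 -0.001  0.   ]
mouth pred [[256.63582414 271.84196808]]
0.4995 0.0335 0.119 left 169.29695462204717 bottom at x=200..230 [np.float64(240.7262443825874), np.float64(251.506323967544), np.float64(260.248525367993)] top left y [169.29695462 174.04545859] [175.35565222 210.21067432]
0.4995 0.0335 0.121 left 168.7816908261777 bottom at x=200..230 [np.float64(237.78363651206303), np.float64(249.67778881111653), np.float64(257.31638910100173)] top left y [168.78169083 170.9648276 ] [174.85938818 207.25242328]
0.4995 0.0355 0.119 left 167.61575680179658 bottom at x=200..230 [np.float64(239.06317640689448), np.float64(249.40743531840025), np.float64(257.417344021927)] top left y [167.6157568  170.92811745] [173.69896161 207.11046513]
0.4995 0.0355 0.121 left 167.09842803417968 bottom at x=200..230 [np.float64(236.1196655411943), np.float64(246.46941777506737), np.float64(254.4835630841497)] top left y [167.09842803 167.84613791] [173.20067454 204.15072281]
180 [[198, 180, 158], [197, 179, 158], [198, 180, 159], [199, 180, 158], [180, 146, 116], [160, 109, 70], [124, 82, 49], [95, 67, 47]]
184 [[210, 193, 170], [217, 202, 176], [219, 202, 178], [187, 153, 120], [163, 111, 67], [161, 104, 59], [157, 101, 54], [158, 103, 58]]
188 [[219, 203, 178], [219, 204, 179], [220, 206, 182], [178, 158, 133], [151, 108, 75], [156, 100, 55], [159, 103, 59], [159, 102, 55]]
192 [[219, 202, 176], [220, 200, 177], [217, 199, 175], [215, 196, 171], [171, 148, 123], [113, 87, 64], [96, 69, 45], [99, 70, 46]]
195 [[217, 198, 174], [217, 199, 174], [216, 196, 173], [215, 196, 173], [217, 198, 173], [171, 149, 126], [114, 87, 63], [94, 68, 46]]
```

>>> carry_out([
  [[0,-0.3,0],[0,0,0],0.5],
  [[0,-0.3,1.5],[0,0,0],0.5],
  [[0,-0.3,3],[0,0,0],0.5],
  [[0,-0.3,4],[0,0,0],0.5],
  [[0,-0.3,4],[0,0,0],0.5],
  [[0,-0.3,4],[0,0,0],0.5],
  [[0,-0.3,4],[0,0,0],0.5],
  [[0,-0.3,4],[0,0,0],0.5],
])

```text
clock: 4.8
tool_pos: [0.4992, 0.0302, 0.0862]
eef_rot: [0.0, 1.0, 0.0, 0.001]
contact_force: [0.2, 0.1, -0.1]
opening: 0.729
finger_force: 15.0
```

Run:
```python
from h import *
s=snap('side','s3');t=snap('top','t3');st=r.get_state();print(st['tool_pos'],st['contact_force'],st['moment'])
A=cv2.resize(s['image'][150:250,220:330,::-1],None,fx=5,fy=5,interpolation=cv2.INTER_CUBIC);cv2.imwrite('pics/s3c.png',A)
```

```text
[0.49908729 0.03013451 0.08614076] [0.72097581 0.7406652  0.21106175] [-0.02847696  0.00247339 -0.00511968]
```

View pics/s3c.png

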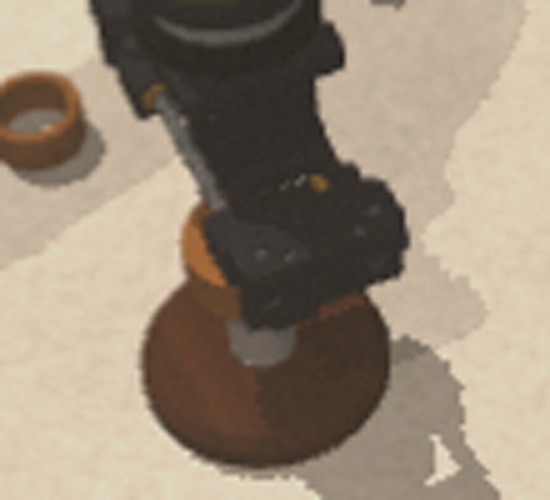

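The collar is now at left edge (181,245), with its bottom just above the pipe mouth. The TCP y is 0.030, slightly under the pipe's 0.0317.

>>> carry_out([
  [[0,0.15,0],[0,0,0],0.5],
  [[0,0.15,0.5],[0,0,0],0.5],
  [[0,0.15,1],[0,0,0],0.5],
  [[0,0.15,1.5],[0,0,0],0.5],
  [[0,0.15,1.5],[0,0,0],0.5],
])

```text
clock: 5.4
tool_pos: [0.4983, 0.0316, 0.0698]
eef_rot: [0.0, 1.0, -0.0, -0.001]
contact_force: [-0.3, -0.9, -0.2]
opening: 0.732
finger_force: 15.0
```

>>> carry_out([
  [[0,0,1],[0,0,0],0.5],
  [[0,0,2],[0,0,0],0.5],
  [[0,0,3],[0,0,0],0.5],
  [[0,0,3.8],[0,0,0],0.5],
  [[0,0,4.1],[0,0,0],0.5],
  [[0,0,4.1],[0,0,0],0.5],
  [[0,0,4.1],[0,0,0],0.5],
])

```text
clock: 6.1
tool_pos: [0.4989, 0.0317, 0.0298]
eef_rot: [0.0, 1.0, 0.0, 0.0]
contact_force: [-0.4, -0.4, -0.4]
opening: 0.735
finger_force: 15.0
```

>>> carry_out([
  [[0,0,0.2],[0,0,0],0.5],
  [[0,0,0.3],[0,0,0],0.5],
  [[0,0,0.4],[0,0,0],0.5],
  [[0,0,0.4],[0,0,0],0.5],
  [[0,0,0.4],[0,0,0],0.5],
])

```text
clock: 6.6
tool_pos: [0.499, 0.0316, 0.0263]
eef_rot: [0.0, 1.0, 0.0, 0.0]
contact_force: [-0.4, -0.8, 6.0]
opening: 0.731
finger_force: 15.0
```

Contact at 6 N: the collar is home. Release it and rise.

>>> carry_out([
  [[0,0,0],[0,0,0],0.2],
  [[0,0,0],[0,0,0],0.1],
  [[0,0,0],[0,0,0],0.0],
  [[0,0,0],[0,0,0],0],
  [[0,0,-3],[0,0,0],0],
  [[0,0,-7],[0,0,0],0],
  [[0,0,-10],[0,0,0],0],
  [[2,4,-10],[0,0,0],0],
  [[3.5,9,-10],[0,0,0],0],
  [[5,13,-10],[0,0,0],0],
  [[5,17,-10],[0,0,0],0],
  [[5,19.3,-10],[0,0,0],0],
])

```text
clock: 7.8
tool_pos: [0.448, 0.229, 0.126]
eef_rot: [-0.002, 1.0, 0.001, 0.0]
contact_force: [0.3, -0.2, 0.1]
opening: 1.002
finger_force: 0.0
```

Run:
```python
from h import *
s=snap('side','s4');t=snap('top','t4');st=r.get_state();print(st['tool_pos'])
f=lambda im,a,b,c,d,k:cv2.resize(im[a:b,c:d,::-1],None,fx=k,fy=k,interpolation=cv2.INTER_CUBIC)
A=f(s['image'],150,250,200,300,4);B=cv2.convertScaleAbs(f(t['image'],180,280,235,335,4),alpha=1.6)
cv2.imwrite('pics/s4c.png',np.hstack([A,B]))
```

```text
[0.44853491 0.22966286 0.12594832]
```

View pics/s4c.png

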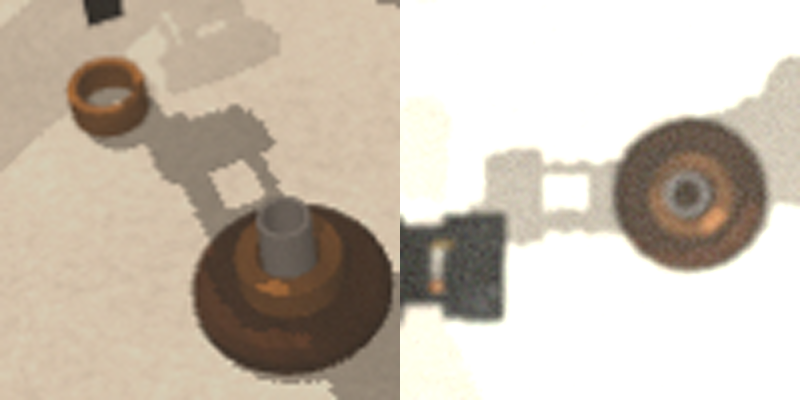

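The wide collar is seated flat and concentric on the disc, around the pipe at (288,240) in the left half and (690,195) in the right. The narrow collar is untouched.

>>> carry_out([
  [[0,0,2],[0,0,0],0],
  [[0,0,4],[0,0,0],0],
  [[0,0,6],[0,0,0],0],
  [[0,0,6],[0,0,0],0],
  [[0,0,6],[0,0,0],0],
])

```text
clock: 8.4
tool_pos: [0.4489, 0.2234, 0.0658]
eef_rot: [0.001, 1.0, -0.001, -0.0]
contact_force: [0.9, 0.1, 0.5]
opening: 1.0
finger_force: 0.0
```

>>> carry_out([
  [[0,0,2.5],[0,0,0],0],
  [[0,0,4.5],[0,0,0],0],
  [[0,0,5.9],[0,0,0],0],
  [[0,0,5.9],[0,0,0],0.2],
  [[0,0,5.9],[0,0,0],0.3],
  [[0,0,5.9],[0,0,0],0.36],
  [[0,0,5.9],[0,0,0],0.42],
  [[0,0,5.9],[0,0,0],0.5],
  [[0,0,5.9],[0,0,0],0.6],
  [[0,0,5.9],[0,0,0],0.6],
  [[0,0,5.9],[0,0,0],0.6],
])

```text
clock: 9.5
tool_pos: [0.4495, 0.2249, 0.0075]
eef_rot: [0.0, 1.0, 0.0, 0.001]
contact_force: [-0.4, -0.7, 5.6]
opening: 0.589
finger_force: 15.0
```

>>> carry_out([
  [[0,0,-2],[0,0,0],0.6],
  [[0,0,-6],[0,0,0],0.6],
  [[0,0,-10],[0,0,0],0.6],
  [[-1,-4,-12],[0,0,0],0.6],
  [[-2,-8,-12],[0,0,0],0.6],
  [[-3,-12,-12],[0,0,0],0.6],
  [[-4,-15.5,-12],[0,0,0],0.6],
  [[-4.8,-18,-12],[0,0,0],0.6],
  [[-5,-19.2,-12],[0,0,0],0.6],
  [[-5,-19.2,-12],[0,0,0],0.6],
  [[-5,-19.2,-12],[0,0,0],0.6],
  [[-5,-19.2,-12],[0,0,0],0.6],
])

```text
clock: 10.7
tool_pos: [0.4985, 0.0349, 0.1268]
eef_rot: [-0.001, 1.0, 0.001, -0.0]
contact_force: [0.5, 0.0, 0.0]
opening: 0.591
finger_force: 15.0
```

>>> carry_out([
  [[0,0,1.5],[0,0,0],0.6],
  [[0,0,2.5],[0,0,0],0.6],
  [[0,0,3],[0,0,0],0.6],
  [[0,0,3],[0,0,0],0.6],
  [[0,0,3],[0,0,0],0.6],
  [[0,0,3],[0,0,0],0.6],
  [[0,0,3],[0,0,0],0.6],
])

```text
clock: 11.4
tool_pos: [0.4991, 0.0327, 0.0971]
eef_rot: [0.0, 1.0, 0.0, 0.0]
contact_force: [0.2, 0.4, 0.4]
opening: 0.592
finger_force: 15.0
```

Run:
```python
from h import *
s=snap('side','s5');st=r.get_state();x,y,z=st['tool_pos'];print(st['tool_pos'],R.from_quat(st['eef_rot']).as_matrix().round(4)[2])
a=np.linspace(0,2*np.pi,360)
cr=lambda p:(p-[220,150]+.5)*5-.5
A=cv2.resize(s['image'][150:250,220:330,::-1],None,fx=5,fy=5,interpolation=cv2.INTER_CUBIC);B=A.copy()
for zz in(z-.007,z+.017): cv2.polylines(B,[cr(proj(s,np.c_[x+.026*np.cos(a),y+.026*np.sin(a),zz+0*a])).astype(int)],True,(0,255,0),1)
cv2.polylines(B,[cr(proj(s,np.c_[.499+.016*np.cos(a),.0317+.016*np.sin(a),.074+0*a])).astype(int)],True,(255,0,0),1)
cv2.imwrite('pics/s5c.png',np.hstack([A[:,:400],B[:,:400]]))
```

```text
[0.49903793 0.0326205  0.09703847] [-7.e-04  2.e-04 -1.e+00]
```

View pics/s5c.png

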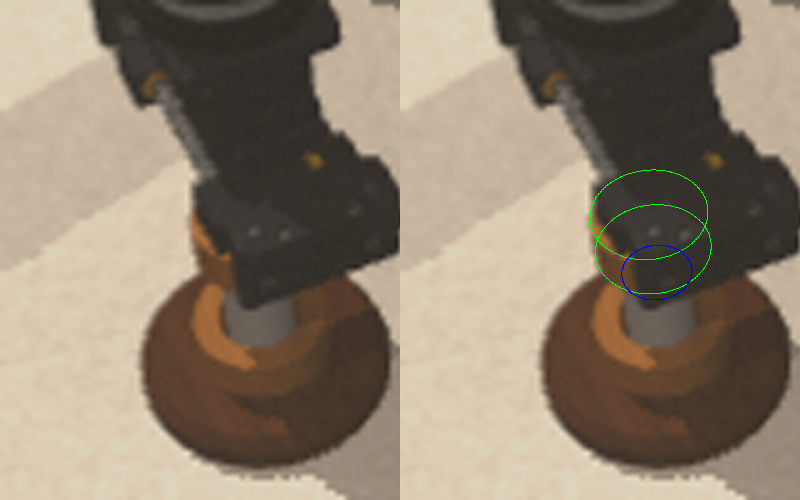

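The narrow collar's visible edge at (192,215)–(240,295) matches the model drawn from the TCP, and it is nearly concentric with the pipe.

>>> carry_out([
  [[0,-0.1,0.8],[0,0,0],0.6],
  [[0,-0.1,1.4],[0,0,0],0.6],
  [[0,-0.1,2],[0,0,0],0.6],
  [[0,-0.1,2.6],[0,0,0],0.6],
  [[0,-0.1,2.6],[0,0,0],0.6],
])

```text
clock: 11.95
tool_pos: [0.4983, 0.0317, 0.0697]
eef_rot: [0.0, 1.0, -0.0, -0.001]
contact_force: [-0.4, -0.8, -0.4]
opening: 0.592
finger_force: 15.0
```

>>> carry_out([
  [[0,0,0.6],[0,0,0],0.6],
  [[0,0,1.1],[0,0,0],0.6],
  [[0,0,1.5],[0,0,0],0.6],
  [[0,0,1.7],[0,0,0],0.6],
  [[0,0,1.8],[0,0,0],0.6],
  [[0,0,1.9],[0,0,0],0.6],
  [[0,0,1.9],[0,0,0],0.6],
])

```text
clock: 12.65
tool_pos: [0.4988, 0.0317, 0.0517]
eef_rot: [0.0, 1.0, 0.0, 0.0]
contact_force: [0.3, 0.3, 0.1]
opening: 0.594
finger_force: 15.0
```

>>> carry_out([
  [[0,0,0.1],[0,0,0],0.6],
  [[0,0,0.2],[0,0,0],0.6],
  [[0,0,0.2],[0,0,0],0.6],
  [[0,0,0.2],[0,0,0],0.6],
])

```text
clock: 13.05
tool_pos: [0.499, 0.0316, 0.0512]
eef_rot: [0.0, 1.0, -0.0, 0.001]
contact_force: [-2.5, -0.2, 14.6]
opening: 0.592
finger_force: 15.0
```

>>> carry_out([
  [[0,0,-0.1],[0,0,0],0.35],
  [[0,0,-0.1],[0,0,0],0.2],
  [[0,0,-0.1],[0,0,0],0.1],
  [[0,0,-0.1],[0,0,0],0.1],
  [[0,0,-3],[0,0,0],0.1],
  [[0,0,-7],[0,0,0],0.1],
  [[0,0,-12],[0,0,0],0.1],
  [[0,0,-16],[0,0,0],0.1],
  [[-1,-5,-16],[0,0,0],0.1],
  [[-2,-10,-16],[0,0,0],0.1],
  [[-2.5,-15,-16],[0,0,0],0.2],
  [[-3,-19,-16],[0,0,0],0.3],
])

```text
clock: 14.25
tool_pos: [0.5282, -0.1616, 0.2095]
eef_rot: [0.001, 1.0, -0.0, -0.0]
contact_force: [0.9, -0.0, 0.1]
opening: 0.742
finger_force: 0.0
```

>>> carry_out([
  [[0,-4,0],[0,0,0],0.3],
  [[0,-7.5,0],[0,0,0],0.3],
  [[0,-8.8,0],[0,0,0],0.3],
  [[0,-8.8,0],[0,0,0],0.3],
  [[0,-8.8,0],[0,0,0],0.3],
  [[0,-8.8,0],[0,0,0],0.3],
  [[0,-8.8,0],[0,0,0],0.3],
  [[0,-8.8,0],[0,0,0],0.3],
  [[0,-8.8,0],[0,0,0],0.3],
])

```text
clock: 15.15
tool_pos: [0.5288, -0.2457, 0.2098]
eef_rot: [-0.0, 1.0, 0.0, 0.0]
contact_force: [-0.1, -0.3, -0.4]
opening: 0.702
finger_force: 0.0
```

Run:
```python
from h import *
s=snap('side','s6');st=r.get_state();print(st['tool_pos'],st['opening'])
f=lambda im,a,b,c,d,k:cv2.resize(im[a:b,c:d,::-1],None,fx=k,fy=k,interpolation=cv2.INTER_CUBIC)
cv2.imwrite('pics/s6c.png',f(s['image'],170,350,220,420,4)[:600])
```

```text
[ 0.52873022 -0.24591571  0.20975192] 0.7006003628501272
```

View pics/s6c.png

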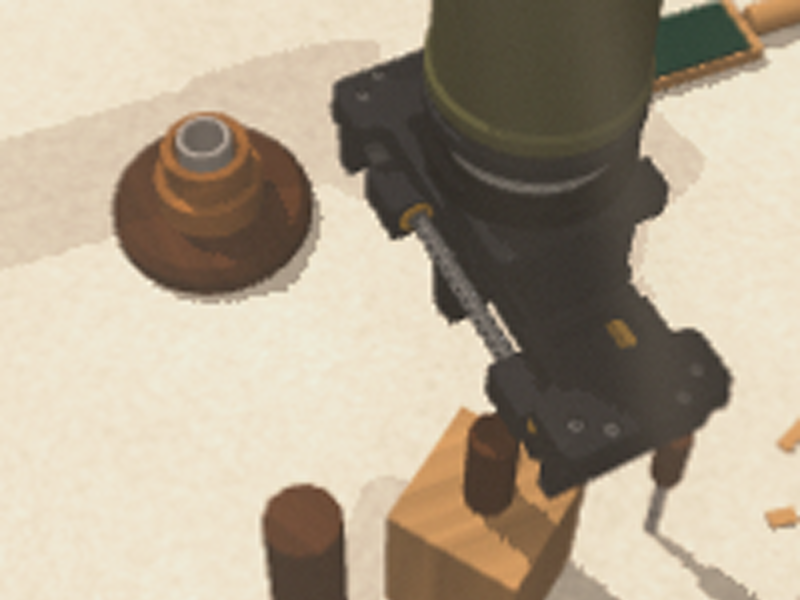

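Both collars are stacked home around the pipe (mouth at crop (203,142)). The gripper is directly above the rod's handle (490,465), so descend and grip.

>>> carry_out([
  [[0,-0.05,4],[0,0,0],0.3],
  [[0,-0.05,7],[0,0,0],0.3],
  [[0,-0.05,9],[0,0,0],0.3],
  [[0,-0.05,10],[0,0,0],0.3],
  [[0,-0.05,10],[0,0,0],0.4],
  [[0,-0.05,10],[0,0,0],0.5],
  [[0,-0.05,10],[0,0,0],0.6],
  [[0,-0.05,10],[0,0,0],0.65],
  [[0,-0.05,10],[0,0,0],0.7],
  [[0,-0.05,10],[0,0,0],0.8],
  [[0,-0.05,10],[0,0,0],0.9],
  [[0,-0.05,10],[0,0,0],0.9],
], newtons=30)

```text
clock: 16.4
tool_pos: [0.5291, -0.2465, 0.1103]
eef_rot: [0.0, 1.0, 0.0, 0.0]
contact_force: [-1.0, 1.3, 5.6]
opening: 0.261
finger_force: 30.0
```

>>> carry_out([
  [[0,0,-1],[0,0,0],0.9],
  [[0,0,-2.5],[0,0,0],0.9],
  [[0,0,-4.5],[0,0,0],0.9],
  [[0,0,-6.5],[0,0,0],0.9],
  [[0,0,-8.5],[0,0,0],0.9],
  [[0,0,-10.5],[0,0,0],0.9],
  [[0,0,-12.5],[0,0,0],0.9],
  [[0,0,-13],[0,0,0],0.9],
  [[0,0,-13],[0,0,0],0.9],
  [[0,0,-13],[0,0,0],0.9],
])

```text
clock: 17.4
tool_pos: [0.5278, -0.247, 0.2388]
eef_rot: [0.0, 1.0, 0.0, -0.001]
contact_force: [-0.3, 0.0, -1.3]
opening: 0.261
finger_force: 30.0
```

Run:
```python
from h import *
st=r.get_state();x,y,z=st['tool_pos'];print(st['tool_pos'],R.from_quat(st['eef_rot']).as_matrix()[:,2].round(4),st['contact_force'],st['opening'])
```

```text
[ 0.52780001 -0.24703274  0.23877924] [-1.9e-03  3.0e-04 -1.0e+00] [-0.2595057   0.01428553 -1.34587126] 0.26100932150554806
```

>>> carry_out([
  [[0.2,1.5,0],[0,0,0],0.9],
  [[0.5,4,0],[0,0,0],0.9],
  [[0.8,7.5,0],[0,0,0],0.9],
  [[1.2,11,0],[0,0,0],0.9],
  [[1.6,15,0],[0,0,0],0.9],
  [[2,19,0],[0,0,0],0.9],
  [[2.4,22.5,0],[0,0,0],0.9],
  [[2.7,25.5,0],[0,0,0],0.9],
  [[3,27.2,0],[0,0,0],0.9],
  [[3,27.8,0],[0,0,0],0.9],
  [[3,27.8,0],[0,0,0],0.9],
  [[3,27.8,0],[0,0,0],0.9],
])

```text
clock: 18.6
tool_pos: [0.4986, 0.0301, 0.2393]
eef_rot: [0.001, 1.0, -0.0, -0.0]
contact_force: [0.4, -0.2, -1.7]
opening: 0.264
finger_force: 30.0
```

>>> carry_out([
  [[0,0,1],[0,0,0],0.9],
  [[0,0,2],[0,0,0],0.9],
  [[0,0,3],[0,0,0],0.9],
  [[0,0,3.5],[0,0,0],0.9],
  [[0,0,3.5],[0,0,0],0.9],
  [[0,0,3.5],[0,0,0],0.9],
  [[0,0,3.5],[0,0,0],0.9],
  [[0,0,3.5],[0,0,0],0.9],
])

```text
clock: 19.4
tool_pos: [0.4991, 0.0312, 0.2051]
eef_rot: [0.0, 1.0, 0.0, 0.0]
contact_force: [0.6, 0.5, -1.1]
opening: 0.264
finger_force: 30.0
```

Run:
```python
from h import *
s=snap('side','s7');st=r.get_state();x,y,z=st['tool_pos'];print(st['tool_pos'],R.from_quat(st['eef_rot']).as_matrix().round(4)[:,2])
a=np.linspace(0,2*np.pi,90)
cr=lambda p:(p-[220,130]+.5)*5-.5
A=cv2.resize(s['image'][130:250,235:315,::-1],None,fx=5,fy=5,interpolation=cv2.INTER_CUBIC);B=A.copy()
cr=lambda p:(p-[235,130]+.5)*5-.5
def C(x,y,z,q,col): cv2.polylines(B,[cr(proj(s,np.c_[x+q*np.cos(a),y+q*np.sin(a),z+0*a])).astype(int)],True,col,1)
C(x,y,z-.103,.005,(0,255,0));C(x,y,z-.068,.005,(0,255,0));C(x,y,z-.015,.012,(0,255,0));C(.499,.0317,.074,.012,(255,0,0));C(.499,.0317,.074,.016,(255,0,0))
print(cr(proj(s,[x,y,z-.103])))
cv2.imwrite('pics/s7c.png',np.hstack([A,B]))
```

```text
[0.4990459  0.03122275 0.20505173] [ 8.e-04  1.e-04 -1.e+00]
[[177.41765172 333.62166237]]
```

View pics/s7c.png

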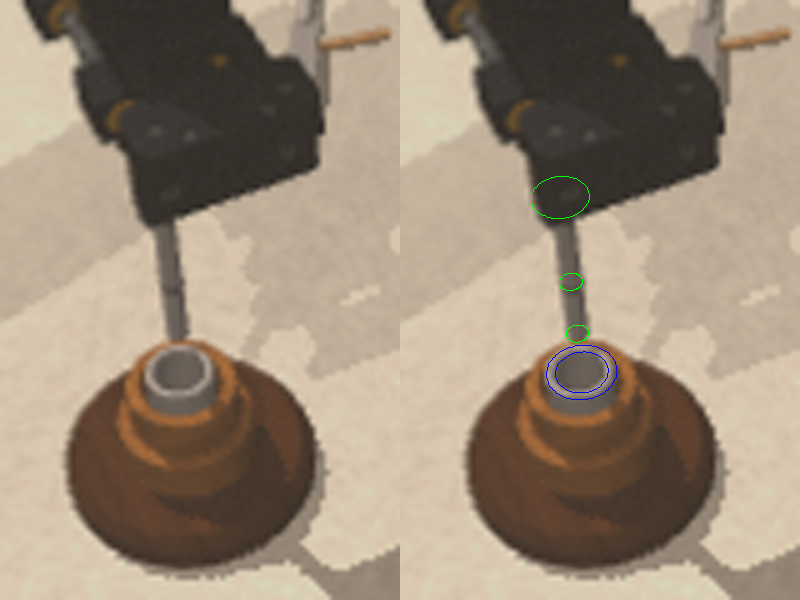

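The rod's tip (177,333) and groove (172,288) match the model, and the pipe mouth (181,372) matches its modelled position. The rod is upright and on the axis, so lower it.

>>> carry_out([
  [[0,0.05,0.6],[0,0,0],0.9],
  [[0,0.05,1.2],[0,0,0],0.9],
  [[0,0.05,1.8],[0,0,0],0.9],
  [[0,0.05,2.4],[0,0,0],0.9],
  [[0,0.05,2.6],[0,0,0],0.9],
  [[0,0.05,2.6],[0,0,0],0.9],
])

```text
clock: 20.05
tool_pos: [0.4985, 0.0316, 0.1782]
eef_rot: [0.0, 1.0, -0.0, -0.0]
contact_force: [0.2, -0.4, -1.3]
opening: 0.26
finger_force: 30.0
```

>>> carry_out([
  [[0,0,0.5],[0,0,0],0.9],
  [[0,0,1],[0,0,0],0.9],
  [[0,0,1.5],[0,0,0],0.9],
  [[0,0,2],[0,0,0],0.9],
  [[0,0,2.5],[0,0,0],0.9],
  [[0,0,3],[0,0,0],0.9],
  [[0,0,3.4],[0,0,0],0.9],
  [[0,0,3.6],[0,0,0],0.9],
  [[0,0,3.6],[0,0,0],0.9],
  [[0,0,3.6],[0,0,0],0.9],
  [[0,0,3.6],[0,0,0],0.9],
  [[0,0,3.6],[0,0,0],0.9],
])

```text
clock: 21.25
tool_pos: [0.499, 0.0316, 0.1429]
eef_rot: [0.0, 1.0, 0.0, 0.0]
contact_force: [-0.8, -0.4, -1.5]
opening: 0.261
finger_force: 30.0
```

>>> carry_out([
  [[0,0,0],[0,0,0],0.9],
  [[0,0,0],[0,0,0],0.9],
  [[0,0,0],[0,0,0],0.9],
  [[0,0,0],[0,0,0],0.9],
  [[0,0,0],[0,0,0],0.9],
  [[0,0,0],[0,0,0],0.9],
])

```text
clock: 21.85
tool_pos: [0.4988, 0.0316, 0.1427]
eef_rot: [0.0, 1.0, 0.0, 0.0]
contact_force: [-0.5, -0.2, -0.6]
opening: 0.262
finger_force: 30.0
```

Run:
```python
from h import *
s=snap('side','s8');st=r.get_state();print(st['tool_pos'],st['qd'].round(4),st['contact_force'],R.from_quat(st['eef_rot']).as_matrix().round(4)[:,2])
cv2.imwrite('pics/s8c.png',cv2.resize(s['image'][140:250,235:315,::-1],None,fx=5,fy=5,interpolation=cv2.INTER_CUBIC))
```

```text
[0.49879666 0.03165601 0.1427071 ] [-0.0002  0.0001  0.0011  0.0002 -0.0004  0.0019  0.0001] [ 0.31866366 -1.13990641 -1.08113005] [-0.e+00  1.e-04 -1.e+00]
```

View pics/s8c.png

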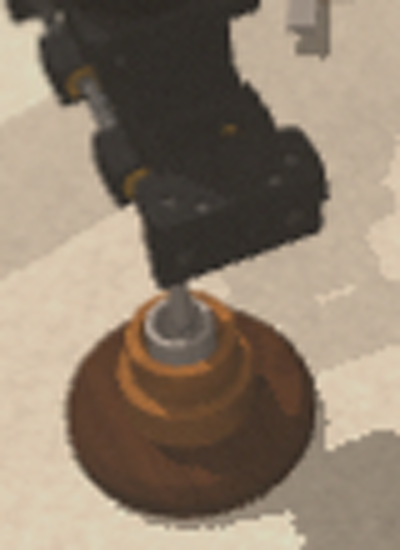

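The rod stands centred in the pipe mouth at (180,320), both collars are home and everything is still, so hand in.

```bash
python3 -c "
from plant import r
print(r.finish_job())"
```

```text
the job is handed in; nothing more can be done
None
```

The job is handed in, with no verdict returned: the last picture showed both collars home and the rod held still and centred in the pipe, its groove within about 1 mm of the mouth by the arm's readings.

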